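Make up the dyeing racks and press the label holder home

ROBOT

A 6-joint arm with a two-finger parallel gripper is mounted at the origin on the work surface. World frame = base frame: x ahead of the robot, y to its left, z up, the work surface at z = 0. Lengths are in m, angles in rad, forces in N, time in s.
With the tool pointing down it reaches from about 0.25 to 0.775 m from the base axis. Payload 4 kg.
Tool frame: the origin (TCP) lies at the very end of the fingers, on their centre line; the grasp point (between the pads) lies 19 mm behind it (robot.hold_point_z is the distance from the TCP to the grasp point, in m); z points along the fingers, y is the line along which they close (so a half turn about z gives the same grasp; the last joint's range is limited). The gripper opens to 94 mm and grips with 3 to 60 N. Pads are 16 mm wide; open, the fingers measure 119 mm over their backs; the gripper's body (75 mm by 177 mm) begins 78 mm behind the grasp point.
Start: joints at [-1.44, 0.087, 1.371, -0, 1.684, -0.103], TCP at [0.127, -0.535, 0.206] pointing down, gripper open.
Joint ranges: [-3.1, 3.1], [-0.76, 2.03], [0.27, 2.55], [-1.08, 4.22], [0.17, 2.65], [-2.57, 2.57]. Speed limits (rad/s): [2.79, 2.79, 3.14, 3.14, 3.14, 3.14].

INTERFACE

Orientations are given as [roll, pitch, yaw] about the fixed x, y, z axes, in that order (R = Rz(yaw) Ry(pitch) Rx(roll)).
In Python, from bench import robot gives the robot as it stands.
- The arm moves only by the tool carry_out, never from a script. Its argument "steps" is a list of rows, each a list of 3 entries, a list of its own where there are three numbers: the shift along the tool's x, y, z in m, then the turn about the tool's z in units of 10 degrees (1.0 is 10 degrees), then the closure, from -1 (fully open) to 1 (shut). In form: [[[tx, ty, tz], roll, jaw], ...]. A call has 1 to 10 rows; each row is the pose to reach, as a shift and turn from the pose commanded when the call began, along the tool's axes at that moment; what a row does not reach only later rows make up. A row lasts 1/8 s, in which the tool goes at most 62.5 mm and 10.7 degrees, less where a joint would pass 70% of its speed; a pose out of reach is approached as far as the arm can. A call with a gripper value outside its range is refused whole. The fingers move at their own pace and stop on an object; the grip force is fixed at half the most. Time passes only in rows, so rows that repeat a pose let the fingers close. It gives the time, the measured TCP pose, the force, the opening and the grip force at its end, in the units of the state.
- robot.get_obs(): the state, without advancing time (a new reading comes with each control period).
- robot.snapshot(name): name is "scene" or "top" or "wrist"; returns a dict with "image" (400x640x3 uint8, red, green, blue), "z_map" (400x640 float32, m along the optical axis (not along the pixel's ray), 0 where there is no reading), "mtx" (3x3 intrinsics, pixels), "R" (3x3) and "t" (3): a world point X has camera coordinates R X + t. Camera axes: x right, y down, z forward; pixel columns grow to the right and rows downward; lengths in m; the calibration is good to about 2 mm. A picture is of the moment at which its call begins.
- robot.close_job(): hands the job in; it is judged then, once.
The state is a dict: "time": time; "joint_positions": joint angles; "qvel": joint speeds; "joint_torque": joint torques, N m; "tool_pos": TCP position; "ee_rot": TCP orientation; "wrist_force": force on the tool from outside, world axes, zero at the start; "wrist_torque": the same for the moment, N m; "width": finger opening in m; "finger_force": force on a finger pad.
Only numpy, scipy, OpenCV 4.12 (cv2) and the standard library are available. Lean on these libraries where they do the work, as an engineer would, in place of code of your own. Each camera call takes 0.05 s, during which the arm holds its last target. There are 200 camera calls.

TASK

Two steel dyeing beakers are standing loose on the bench, one tall and one short: set each upright in the free socket of the rack that holds beakers of its own height, and let go of it. Only then lift the label holder out of its stand, push it upright down behind the front lip of the tall beakers' rack until you feel it bottom in the channel, about mid-length, and finish while still gripping it and pressing it firmly down, without letting go, so that I can tighten its clamp screws. Leave the other beakers and everything else on the bench where they are.

Things in the scene. Friction and masses are not known exactly. Their poses are not given: they have to be found in the camera images.
- rack_tall: Fixed rack with two tall beakers: block 100 (x) x 212 (y) x 50 mm high; in its top a row of three round sockets at x = +15, y = -66, 0, +66 mm, each 50 mm dia and 35 mm deep (floor 15 mm above the bench). Label channel with lip along its front (-x), between x = -50 and -67 mm. Origin: centre of the underside; x points from lip to sockets, y along the row.
- rack_short: Fixed rack with two short beakers, built alike: block 100 (x) x 212 (y) x 50 mm high; in its top a row of three round sockets at x = +15, y = -66, 0, +66 mm, each 50 mm dia and 35 mm deep (floor 15 mm above the bench). Label channel with lip along its front (-x), between x = -50 and -67 mm. Origin: centre of the underside; x points from lip to sockets, y along the row.
- rack_tall_free (a point): centre of the mouth of the free socket in rack_tall (its +y end socket), level with the plate's top, 35 mm above the socket floor
- rack_short_free (a point): centre of the mouth of the free socket in rack_short (its middle socket), level with the plate's top, 35 mm above the socket floor
- rack_tall_channel (a point): middle of the rigid floor of the label slot in front of rack_tall, 30 mm above the bench; axes as the rack's. The slot, open at the top, is 8 mm wide (x) and 100 mm long (y) between end stops
- rack_tall_lip (a point): middle of the upright lip's top edge, 46 mm above the bench (so 16 mm above the slot floor); the lip is 3 mm thick aluminium, 108 mm long; above this edge it leans outward to 55 mm above the bench as a lead-in. The block's face behind the slot is 50 mm high. Two thumbscrew heads (14 mm dia, 38 mm above the bench) stick out 13 mm in front of the lip
- beaker_tall: Loose TALL steel dyeing beaker with screwed-on lid, one rigid piece: body 46 mm dia, lid 49 mm dia with its flat top 100 mm above the underside, and on the lid's centre an upright round knob 15 mm dia and 28 mm tall (total height 128 mm). Origin: centre of the underside, z up; it is round, its yaw does not matter. 0.2 to 0.4 kg. Stands on the bench at the start.
- beaker_short: Loose SHORT steel dyeing beaker with screwed-on lid, one rigid piece: body 46 mm dia, lid 49 mm dia with its flat top 66 mm above the underside, and on the lid's centre an upright round knob 15 mm dia and 28 mm tall (total height 94 mm). Origin: centre of the underside, z up; it is round, its yaw does not matter. 0.15 to 0.3 kg. Stands on the bench at the start.
- stand: fixed grey plastic stand, 46 (x) x 100 (y) x 30 mm high, with one slot along y, 7.2 mm wide and 20 mm deep (slot floor 10 mm above the bench), in which the label holder stands at the start. Origin: centre of its underside
- holder: Label holder: white plastic plate 5 mm thick (its x), 70 mm wide (its y), 80 mm tall (its z), 40 g, with a card window on its -x face; the lowest 7 mm are a foot narrowed to 3 mm thick and 66 mm wide. Stands upright, loosely, in the stand's slot, 60 mm of it above the stand. Origin: centre of the underside of the foot, z up. Can be pinched through its thickness at the top
- holder_top (a point): middle of the label holder's top edge, 80 mm above its underside
- tall_a: one of the two tall beakers already standing in rack_tall, the same as beaker_tall; origin: centre of the underside; leave it there
- tall_b: one of the two tall beakers already standing in rack_tall, the same as beaker_tall; origin: centre of the underside; leave it there
- short_a: one of the two short beakers already standing in rack_short, the same as beaker_short; origin: centre of the underside; leave it there
- short_b: one of the two short beakers already standing in rack_short, the same as beaker_short; origin: centre of the underside; leave it there
- spare_lid: spare steel beaker lid lying knob-up on the bench, 49 mm dia, 44 mm tall with its knob; bystander. Origin: about the centre of its underside; leave it alone
- glass: open glass laboratory beaker, 72 mm dia, 95 mm tall; bystander. Origin: about the centre of its underside; leave it alone
- wash_bottle: closed clear plastic bottle, 62 mm dia, 160 mm tall; bystander. Origin: about the centre of its underside; leave it alone
- tweezers: steel tweezers lying on the bench, 130 mm long, 8 mm high; bystander. Origin: about the centre of its underside; leave it alone
- spanner: steel spanner lying on the bench, 150 mm long; bystander. Origin: about the centre of its underside; leave it alone
- thermometer: hand-held thermometer lying on the bench: grey case 30 x 75 x 22 mm with a 110 mm steel probe; bystander. Origin: about the centre of its underside; leave it alone
There are look-alikes about, which are no part of the job. Of the things that look like the holder, the largest one is meant.

How it is judged:
On the way:
1. both loose beakers stand released in the free sockets of their own racks, the label holder still in its stand (horizontal distance between beaker_tall and rack_tall_free below 0.007 m and z of beaker_tall in the frame of rack_tall_free below -0.031 m and angle between each of beaker_tall, beaker_short's own z axis and vertical below 0.1 rad and linear speed of each of beaker_tall, beaker_short below 0.02 m/s and contact force between the fingers and beaker_tall below 0.5 N and horizontal distance between beaker_short and rack_short_free below 0.007 m and z of beaker_short in the frame of rack_short_free below -0.031 m and contact force between the fingers and beaker_short below 0.5 N and distance of holder from where it was at the start of the episode below 0.03 m), for 0.2 s.
At the end, for the whole second after the job is handed in: Each loose beaker upright in the free socket of its kind's rack (7 mm, bottom under 4 mm off the floor), released, at rest. Holder in the tall rack's channel: foot within 3 mm of the floor, 5 mm across, 20 mm along, tilt under 0.12, parallel within 0.1 rad, gripped, pressed with over 3 N (horizontal distance between beaker_tall and rack_tall_free below 0.007 m and z of beaker_tall in the frame of rack_tall_free below -0.031 m and angle between each of beaker_tall, beaker_short's own z axis and vertical below 0.1 rad and linear speed of each of beaker_tall, beaker_short, holder below 0.02 m/s and contact force between the fingers and beaker_tall below 0.5 N and horizontal distance between beaker_short and rack_short_free below 0.007 m and z of beaker_short in the frame of rack_short_free below -0.031 m and contact force between the fingers and beaker_short below 0.5 N and z of holder in the frame of rack_tall_channel below 0.003 m and x of holder in the frame of rack_tall_channel between -0.005 and 0.005 m and y of holder in the frame of rack_tall_channel between -0.02 and 0.02 m and angle between holder's own z axis and vertical below 0.12 rad and angle between the y axis of holder and the y axis of rack_tall, either way round below 0.1 rad and contact force between holder and rack_tall above 3 N and contact force between the fingers and holder above 2 N); the arm keeps its last pose, push and grip.
It fails at once if a beaker already in a rack is moved more than 20 mm (distance of any of tall_a, tall_b, short_a, short_b from where it was at the start of the episode above 0.02 m).
It fails at once if anything else on the bench (lid, glass, bottle, tweezers, spanner, thermometer) is moved more than 30 mm (distance of any of spare_lid, glass, wash_bottle, tweezers, spanner, thermometer from where it was at the start of the episode above 0.03 m).
It also fails if it takes over 67 s, if anything falls off the work surface, if the arm or the gripper's body presses on something with over 40 N, if the wrist force passes 120 N, or if a joint passes its speed limit or range.

## Working session

There is one attempt and no reset: what is moved stays moved. The work goes in short steps, Python scripts to look and compute and a tool call to move; the robot and the scene stay as the last step left them, time stands still between calls to the robot, and variables do not carry over. Pictures are saved under pics/ and viewed, at most 10 in all, crops included, and the job is handed in when it is done.

Besides the shell and the picture viewer there is one more tool, called after "Request:" as a command line: name --argument value ..., lists and objects as JSON in quotes. carry_out: Moves the arm, as the interface text tells. Its arguments: {"type":"object","properties":{"steps":{"type":"array","items":{"type":"array"}}},"required":["steps"]}

```bash
mkdir -p pics
python3 - <<'E'
from bench import robot
import cv2,numpy as np,pickle
d={}
for n in("scene","top"):
    s=robot.snapshot(n);d[n]=s
    cv2.imwrite(f"pics/{n}0.png",s["image"][:,:,::-1])
    print(n,s["R"].round(3).tolist(),s["t"].round(3),s["mtx"].round(1).tolist())
pickle.dump(d,open("d0.pkl","wb"))
print(robot.get_obs())
E
```

```text
scene [[0.535, 0.845, -0.014], [0.57, -0.373, -0.732], [-0.624, 0.384, -0.681]] [-0.267 -0.212  1.647] [[497.4, 0.0, 322.1], [0.0, 497.4, 198.1], [0.0, 0.0, 1.0]]
top [[-0.006, -1.0, -0.03], [-0.998, 0.008, -0.066], [0.066, 0.029, -0.997]] [0.019 0.471 1.03 ] [[380.0, 0.0, 319.7], [0.0, 380.0, 195.5], [0.0, 0.0, 1.0]]
{'time': 0.1, 'joint_positions': array([-1.44010006e+00,  8.78822175e-02,  1.37212389e+00,  8.53150508e-06,
        1.68356287e+00, -1.03138601e-01]), 'qvel': array([-1.96200776e-03, -1.85923079e-03, -4.32082267e-03,  6.53306083e-04,
        3.57317728e-04, -6.53805350e-05]), 'joint_torque': array([ 1.78506412e-03, -3.41251409e+01, -3.03302085e+01,  7.19453185e-02,
        3.04386124e-02, -1.02340555e-04]), 'tool_pos': array([ 0.12735363, -0.53454653,  0.20441005]), 'ee_rot': array([-3.13962771e+00, -2.11907767e-04,  2.33835613e-01]), 'wrist_force': array([0.21122705, 0.47634522, 0.58373261]), 'wrist_torque': array([0.02243976, 0.00019871, 0.00635883]), 'finger_force': 0.0, 'width': 0.0940410855837093}
```

View pics/top0.png

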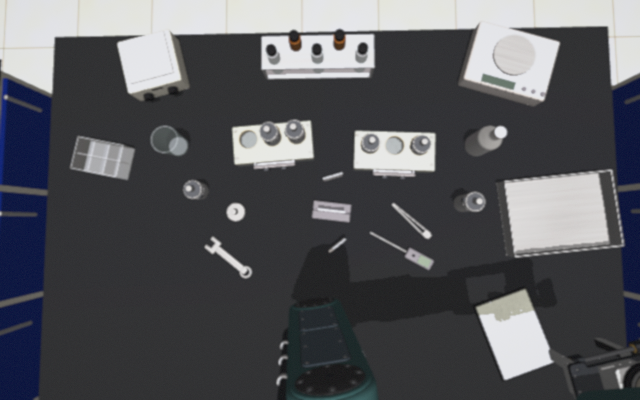

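View pics/scene0.png

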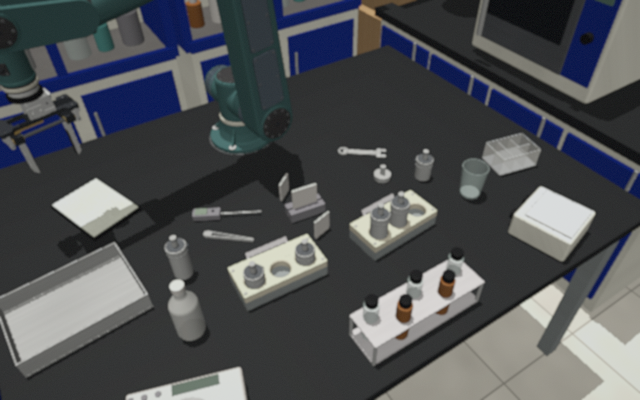

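The top view shows the tall rack at (272,143), with its free socket at (249,139). The short rack is at (394,150), with its free socket at (394,145). The loose tall beaker is at (470,202), the loose short one at (195,189), and the holder and stand at (331,211). The scene view confirms which beaker is tall and which is short.

```bash
cat > h.py <<'E'
import numpy as np,cv2,pickle
def cloud(s):
    z=s["z_map"];v,u=np.mgrid[:400,:640]
    K=s["mtx"];c=np.stack([(u-K[0,2])/K[0,0]*z,(v-K[1,2])/K[1,1]*z,z],-1)
    w=(c-s["t"])@s["R"]; w[z==0]=np.nan
    return w
def ray(s,u,v,h):
    d=np.linalg.inv(s["mtx"])@[u,v,1]@s["R"]; o=-s["R"].T@s["t"]
    return o+d*(h-o[2])/d[2]
def proj(s,X):
    c=s["R"]@np.asarray(X)+s["t"];p=s["mtx"]@c;return p[:2]/p[2]
E
python3 - <<'E'
from h import *
d=pickle.load(open("d0.pkl","rb"));s=d["top"];w=cloud(s)
def reg(u0,u1,v0,v1,lo,hi):
    p=w[v0:v1,u0:u1].reshape(-1,3);p=p[(p[:,2]>lo)&(p[:,2]<hi)];return p
def rep(n,p):
    if len(p)<3:print(n,len(p));return
    (c,r)=cv2.minEnclosingCircle(p[:,:2].astype(np.float32));print(n,len(p),"med",np.median(p,0).round(4),"circ",np.round(c,4),round(r,4),"minrect",[np.round(a,4) for a in cv2.minAreaRect((p[:,:2]*1000).astype(np.float32))])
rep("bench",reg(250,290,270,290,-.1,.1))
for n,b,hs in(("tall",(445,495,185,220),(.1,.128)),("short",(178,212,175,205),(.066,.094)),("ta",(255,283,115,148),(.115,.143)),("tb",(283,308,115,148),(.115,.143)),("sa",(355,383,130,160),(.081,.109)),("sb",(408,436,130,160),(.081,.109))):
    for h in hs: rep(n+str(h),reg(*b,h-.008,h+.008))
rep("rackT",reg(225,320,115,170,.044,.056));rep("rackS",reg(348,442,122,180,.044,.056))
rep("stand",reg(305,358,190,228,.022,.036));rep("holder",reg(305,358,190,228,.06,.11))
big=cv2.resize(s["image"][110:260,170:500,::-1],None,fx=2.4,fy=2.4,interpolation=cv2.INTER_CUBIC);cv2.imwrite("pics/c1.png",big)
E
```

```text
bench 798 med [ 0.2398  0.1579 -0.0015] circ [0.2401 0.1566] 0.06 minrect [array([239.5607, 157.0029]), array([109.4914,  53.2275]), np.float64(89.7247)]
tall0.1 268 med [ 0.4481 -0.3695  0.0991] circ [ 0.4479 -0.3719] 0.026 minrect [array([ 447.9864, -373.4199]), array([46.9766, 47.2743]), np.float64(36.3858)]
tall0.128 34 med [ 0.4481 -0.3727  0.1263] circ [ 0.447  -0.3727] 0.0069 minrect [array([ 448.1274, -372.7202]), array([12.7519, 12.5477]), np.float64(87.4568)]
short0.066 226 med [0.4847 0.3491 0.0654] circ [0.4864 0.3538] 0.025 minrect [array([487.1173, 353.5291]), array([46.7865, 47.2355]), np.float64(65.5289)]
short0.094 29 med [0.4872 0.3532 0.0921] circ [0.4836 0.3526] 0.0057 minrect [array([486.3483, 353.2417]), array([12.8199, 11.9432]), np.float64(2.1942)]
ta0.115 250 med [0.6262 0.1414 0.114 ] circ [0.6274 0.1441] 0.0257 minrect [array([629.1204, 143.9335]), array([47.8352, 47.417 ]), np.float64(39.4484)]
ta0.143 30 med [0.6273 0.1437 0.1414] circ [0.6279 0.1441] 0.0073 minrect [array([628.2469, 143.6038]), array([13.343 , 12.1077]), np.float64(49.7961)]
tb0.115 249 
[... 852 characters left out ...]
rray([ 599.2925, -250.1433]), array([14.0863, 11.7007]), np.float64(88.2256)]
rackT 1992 med [0.5947 0.1426 0.0483] circ [0.6131 0.1429] 0.1153 minrect [array([603.162, 142.376]), array([122.6572, 212.0373]), np.float64(3.8702)]
rackS 2173 med [ 0.57   -0.1844  0.0483] circ [ 0.588  -0.1837] 0.116 minrect [array([ 577.0344, -183.6679]), array([212.2094, 122.896 ]), np.float64(87.4282)]
stand 518 med [ 0.4272 -0.0146  0.0285] circ [ 0.4274 -0.0147] 0.0542 minrect [array([427.6225, -14.4989]), array([99.6557, 45.8069]), np.float64(83.3395)]
holder 74 med [ 0.4264 -0.016   0.0874] circ [ 0.4262 -0.0148] 0.0342 minrect [array([427.0622, -14.8996]), array([68.1525,  6.2286]), np.float64(83.1495)]
```

View pics/c1.png

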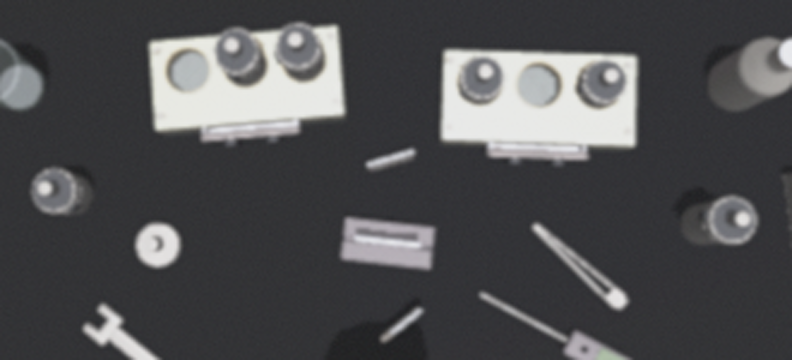

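All the measured heights and sizes fit: lids at 0.10 and 0.066 m, depth bias about −1.5 mm, racks 212 mm long. Rack yaws are +3.9° (tall) and −2.55° (short).

```bash
cat > g.py <<'E'
import sys,numpy as np
from scipy.spatial.transform import Rotation as Ro
from bench import robot
o=robot.get_obs();R=Ro.from_euler("xyz",o["ee_rot"]).as_matrix()
x,y,z,yaw=map(float,sys.argv[1:5])
dy=(yaw-np.degrees(o["ee_rot"][2])+180)%360-180
print("shift",(R.T@(np.array([x,y,z])-o["tool_pos"])).round(4),"turn",round(-dy/10,2),"q",o["joint_positions"].round(2),o["time"])
E
python3 - <<'E'
from h import *
d=pickle.load(open("d0.pkl","rb"));s=d["top"];w=cloud(s);im=s["image"]
# free sockets: non-plate pixels inside plate, contour ellipse, cast at plate top
for n,(u0,u1,v0,v1) in dict(T=(237,262,126,152),S=(383,406,132,158)).items():
    big=cv2.resize(im[v0:v1,u0:u1],None,fx=8,fy=8,interpolation=cv2.INTER_CUBIC)
    g=cv2.cvtColor(big,cv2.COLOR_RGB2HSV)[:,:,2]
    t,m=cv2.threshold(g,0,255,cv2.THRESH_BINARY_INV+cv2.THRESH_OTSU)
    c=max(cv2.findContours(m,0,1)[0],key=cv2.contourArea);e=cv2.fitEllipse(cv2.convexHull(c))
    u=(e[0][0]+.5)/8-.5+u0;v=(e[0][1]+.5)/8-.5+v0
    print(n,t,e[1],(u,v),ray(s,u,v,.0485))
E
python3 g.py .4475 -.3725 .2 90
```

```text
T 201.0 (142.90895080566406, 150.08509826660156) (247.37078475952148, 138.65213108062744) [0.62429673 0.21033686 0.0485    ]
S 204.0 (147.8677215576172, 152.3761749267578) (394.6778202056885, 144.73687553405762) [ 0.60296911 -0.18630453  0.0485    ]
shift [ 0.349  -0.0834  0.0046] turn -7.66 q [-1.44  0.09  1.37  0.    1.68 -0.1 ] 0.1
```

Request:
carry_out --steps '[[[0.045,-0.01,0],-1,-1],[[0.09,-0.02,0],-2,-1],[[0.14,-0.033,0.001],-3,-1],[[0.19,-0.045,0.002],-4,-1],[[0.24,-0.058,0.003],-5,-1],[[0.29,-0.07,0.004],-6,-1],[[0.33,-0.08,0.004],-7,-1],[[0.349,-0.083,0.005],-7.66,-1],[[0.349,-0.083,0.005],-7.66,-1],[[0.349,-0.083,0.005],-7.66,-1]]'

```text
time: 1.35
tool_pos: [0.4469, -0.3737, 0.2001]
ee_rot: [-3.141, -0.0, 1.569]
wrist_force: [0.9, -0.8, -0.6]
width: 0.094
finger_force: 0.0
```

```bash
python3 g.py .4475 -.3725 .105 90
python3 - <<'E'
from bench import robot
import cv2
s=robot.snapshot("wrist");cv2.imwrite("pics/w1.png",s["image"][:,:,::-1])
E
```

```text
shift [0.0012 0.0007 0.0951] turn -0.01 q [-0.79  0.16  1.3  -0.    1.68 -0.79] 1.35
```

View pics/w1.png

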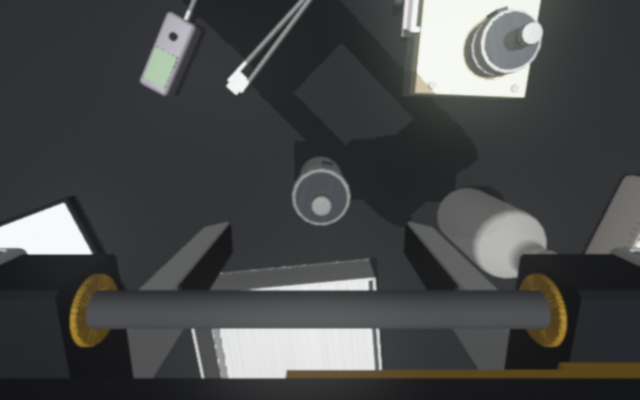

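The wrist view shows the tall beaker at (321,197), centred between the fingers, with the bottle clear at right. I'll descend and grip.

Request:
carry_out --steps '[[[0.001,0.001,0.04],0,-1],[[0.001,0.001,0.08],0,-0.5],[[0.001,0.001,0.095],0,-0.2],[[0.001,0.001,0.095],0,1],[[0.001,0.001,0.095],0,1],[[0.001,0.001,0.095],0,1],[[0.001,0.001,0.095],0,1],[[0.001,0.001,0.095],0,1]]'

```text
time: 2.4
tool_pos: [0.4489, -0.3726, 0.106]
ee_rot: [3.141, 0.001, 1.571]
wrist_force: [0.4, -0.9, 0.1]
width: 0.027
finger_force: 0.0
```

Request:
carry_out --steps '[[[0,0,0],0,1],[[0,0,0],0,1],[[0,0,0],0,1]]'

```text
time: 2.78
tool_pos: [0.4489, -0.3724, 0.1055]
ee_rot: [3.141, 0.0, 1.571]
wrist_force: [0.5, 0.0, 0.6]
width: 0.0139
finger_force: 30.0
```

Request:
carry_out --steps '[[[0,0,-0.03],0,1],[[0,0,-0.07],0,1],[[0,0,-0.12],0,1],[[0,0,-0.17],0,1],[[0,0,-0.17],0,1],[[0,0,-0.17],0,1]]'

```text
time: 3.52
tool_pos: [0.4481, -0.3719, 0.2728]
ee_rot: [-3.139, -0.003, 1.571]
wrist_force: [0.7, -1.1, -4.8]
width: 0.0143
finger_force: 30.0
```

```bash
cat > held.py <<'E'
# held beaker vs TCP from the top camera: argument = beaker height to lid
import sys
from h import *
from bench import robot
o=robot.get_obs();s=robot.snapshot("top");w=cloud(s).reshape(-1,3);tp=o["tool_pos"]
p=w[(np.hypot(*(w[:,:2]-tp[:2]).T)<.06)]
print("tcp",tp.round(4),o["wrist_force"].round(1),o["width"],o["finger_force"],"zrange",np.percentile(p[:,2],[1,50,99]).round(3))
s=robot.snapshot("scene");w=cloud(s).reshape(-1,3)
p=w[(np.hypot(*(w[:,:2]-tp[:2]).T)<.04)&(w[:,2]<tp[2]-.015)&(w[:,2]>tp[2]-.13)]
for a in np.arange(-.12,-.015,.02):
    q=p[(p[:,2]>tp[2]+a)&(p[:,2]<tp[2]+a+.02)]
    if len(q)>15:
        A=np.c_[2*q[:,:2],np.ones(len(q))];x=np.linalg.lstsq(A,(q[:,:2]**2).sum(1),rcond=None)[0]
        print(a.round(3),len(q),"off",(x[:2]-tp[:2]).round(4),"r",np.sqrt(x[2]+x[0]**2+x[1]**2).round(4))
print("minz",p[:,2].min() if len(p) else None)
E
python3 held.py; python3 g.py .624 .21 .276 93.9
```

```text
tcp [ 0.4481 -0.3719  0.2728] [ 0.7 -1.1 -4.8] 0.014349085552071494 29.996756315231323 zrange [-0.005  0.464  0.663]
-0.12 45 off [0.0004 0.0015] r 0.0219
-0.1 143 off [0.0012 0.0015] r 0.0218
-0.08 143 off [0.0017 0.0017] r 0.0217
-0.06 149 off [0.0018 0.0015] r 0.0216
-0.04 161 off [-0.0001  0.002 ] r 0.0237
-0.02 49 off [0.0002 0.0019] r 0.0244
minz 0.16475910571264368
shift [ 0.5816  0.1761 -0.0025] turn -0.39 q [-0.79  0.16  1.16 -0.    1.83 -0.79] 3.625
```

Request:
carry_out --steps '[[[0.03,0.01,-0.012],0,1],[[0.085,0.025,-0.012],0,1],[[0.14,0.042,-0.012],0,1],[[0.2,0.06,-0.012],0,1],[[0.26,0.079,-0.012],0,1],[[0.32,0.097,-0.012],-0.2,1],[[0.38,0.115,-0.012],-0.39,1],[[0.44,0.133,-0.012],-0.39,1],[[0.5,0.151,-0.012],-0.39,1],[[0.545,0.165,-0.012],-0.39,1]]'

```text
time: 4.88
tool_pos: [0.6132, 0.1751, 0.284]
ee_rot: [-3.136, 0.001, 1.64]
wrist_force: [0.8, -1.1, -3.5]
width: 0.0143
finger_force: 30.0
```

Request:
carry_out --steps '[[[0.03,0.01,0],0,1],[[0.035,0.01,0],0,1],[[0.035,0.01,0],0,1],[[0.035,0.01,0],0,1]]'

```text
time: 5.38
tool_pos: [0.6212, 0.2068, 0.287]
ee_rot: [-3.141, 0.001, 1.637]
wrist_force: [0.2, -0.3, -2.7]
width: 0.0142
finger_force: 30.0
```

```bash
python3 held.py; python3 g.py .624 .21 .276 93.9
python3 - <<'E'
from bench import robot
from h import *
s=robot.snapshot("scene");pickle.dump(s,open("s1.pkl","wb"))
i=s["image"][120:280,330:490,::-1];cv2.imwrite("pics/s1.png",cv2.resize(i,None,fx=3.5,fy=3.5,interpolation=cv2.INTER_CUBIC))
E
```

```text
tcp [0.6212 0.2068 0.287 ] [ 0.2 -0.3 -2.7] 0.014188304211712497 29.9971005320549 zrange [0.012 0.661 0.679]
-0.12 29 off [0.003  0.0008] r 0.0213
-0.1 121 off [ 0.0033 -0.0012] r 0.0209
-0.08 129 off [ 0.003  -0.0006] r 0.0214
-0.06 137 off [ 0.0028 -0.0001] r 0.0214
-0.04 131 off [ 0.0027 -0.0004] r 0.0219
-0.02 34 off [0.0019 0.    ] r 0.0234
minz 0.1795186018208619
shift [0.003  0.0029 0.0116] turn -0.01 q [ 0.23  0.33  0.92 -0.    1.89  0.17] 5.475
```

View pics/s1.png

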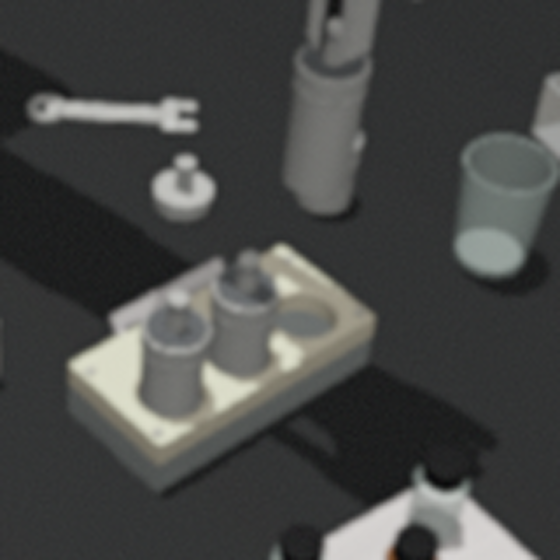

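Request:
carry_out --steps '[[[0.003,0.003,0.04],0,1],[[0.003,0.003,0.08],0,1],[[0.003,0.003,0.11],0,1],[[0.003,0.003,0.11],0,1],[[0.003,0.003,0.11],0,1]]'

```text
time: 6.15
tool_pos: [0.625, 0.2111, 0.1795]
ee_rot: [3.139, -0.0, 1.638]
wrist_force: [1.2, -1.1, -2.9]
width: 0.0143
finger_force: 30.0
```

```bash
cat > cmp.py <<'E'
# body-axis fits in the scene camera, same bias for all: name x y zlo zhi
import sys
from h import *
from bench import robot
from scipy.optimize import least_squares
o=robot.get_obs();tp=o["tool_pos"];s=robot.snapshot("scene");w=cloud(s).reshape(-1,3)
def fit(x,y,lo,hi,r=.023):
    for _ in range(3):
        q=w[(np.hypot(w[:,0]-x,w[:,1]-y)<.031)&(w[:,2]>lo)&(w[:,2]<hi)]
        x,y=least_squares(lambda c:np.hypot(q[:,0]-c[0],q[:,1]-c[1])-r,[x,y],loss="soft_l1",f_scale=.001).x
    return np.array([x,y]),len(q)
H=float(sys.argv[1])
print("tcp",tp.round(4),o["wrist_force"].round(1))
refs=[list(map(float,a.split(","))) for a in sys.argv[2:]]
L=tp[2]-.005-H
for a in refs: c,n=fit(*a,.06,.015+H-.014);print("ref",c.round(4),n)
c,n=fit(*tp[:2],L+.01,L+H-.014);print("held",c.round(4),n,"off",(c-tp[:2]).round(4))
E
python3 cmp.py .1 .6282,.1438 .6332,.0785; python3 g.py .624 .21 .12 93.9
```

```text
tcp [0.625  0.2111 0.1795] [ 1.2 -1.1 -2.9]
ref [0.6318 0.1477] 206
ref [0.6364 0.0817] 219
held [0.6266 0.2125] 408 off [0.0017 0.0014]
shift [-0.0013 -0.0017  0.0603] turn -0.0 q [ 0.24  0.34  1.12 -0.    1.68  0.17] 6.2
```

Request:
carry_out --steps '[[[0.001,0.001,0],0,1],[[0.001,0.001,0.01],0,1],[[0.001,0.001,0.02],0,1],[[0.001,0.001,0.025],0,1],[[0.001,0.001,0.03],0,1],[[0.001,0.001,0.035],0,1]]'

```text
time: 6.95
tool_pos: [0.6251, 0.2124, 0.1421]
ee_rot: [3.142, 0.0, 1.639]
wrist_force: [0.9, 0.5, -3.1]
width: 0.0141
finger_force: 30.0
```

Request:
carry_out --steps '[[[0,0,0.007],0,1],[[0,0,0.014],0,1],[[0,0,0.018],0,1],[[0,0,0.021],0,1],[[0,0,0.0215],0,1]]'

```text
time: 7.58
tool_pos: [0.625, 0.2124, 0.1207]
ee_rot: [-3.141, 0.0, 1.639]
wrist_force: [-1.2, -1.0, -4.3]
width: 0.0146
finger_force: 30.0
```

Request:
carry_out --steps '[[[0,0,0.001],0,1],[[0,0,0.001],0,-0.2],[[0,0,0.001],0,-0.2],[[0,0,0.001],0,-0.2],[[0,0,-0.03],0,-0.5],[[0,0,-0.08],0,-0.5],[[0,0,-0.09],0,-0.5]]'

```text
time: 8.45
tool_pos: [0.6269, 0.2129, 0.2165]
ee_rot: [3.133, -0.002, 1.639]
wrist_force: [0.4, -0.7, 0.7]
width: 0.0691
finger_force: 0.0
```

```bash
python3 g.py .4865 .354 .15 87.4;python3 - <<'E'
from h import *
from bench import robot
s=robot.snapshot("scene");w=cloud(s).reshape(-1,3)
for n,x,y in(("a",.6318,.1477),("b",.6364,.0817),("T",.6277,.214)):
    p=w[(np.hypot(w[:,0]-x,w[:,1]-y)<.03)]
    print(n,np.percentile(p[:,2],[95,99.5]).round(4),p[(p[:,2]>.125)&(p[:,2]<.15)].mean(0).round(4))
E
```

```text
shift [ 0.1502 -0.1311  0.0655] turn 0.65 q [ 0.24  0.33  1.06 -0.    1.74  0.17] 8.45
a [0.6045 0.6097] [0.6339 0.1448 0.1372]
b [0.1356 0.1447] [0.6393 0.0793 0.1371]
T [0.5987 0.6047] [0.6294 0.211  0.1367]
```

Request:
carry_out --steps '[[[0.03,-0.03,0],0,-0.5],[[0.07,-0.06,0],0.3,-0.5],[[0.11,-0.1,0.02],0.65,-0.5],[[0.15,-0.13,0.05],0.65,-0.5],[[0.151,-0.131,0.08],0.65,-0.5],[[0.151,-0.131,0.08],0.65,-0.5],[[0.151,-0.131,0.08],0.65,-0.5]]'

```text
time: 9.38
tool_pos: [0.4845, 0.3538, 0.1311]
ee_rot: [3.142, 0.0, 1.525]
wrist_force: [0.2, 0.2, 0.4]
width: 0.0702
finger_force: 0.0
```

```bash
python3 g.py .487 .354 .0715 87.4
```

```text
shift [0.0003 0.0025 0.0596] turn -0.0 q [ 0.54  0.22  1.36 -0.    1.55  0.58] 9.375
```

Request:
carry_out --steps '[[[0,0.0025,0.03],0,-0.5],[[0,0.0025,0.055],0,-0.3],[[0,0.0025,0.0596],0,-0.2],[[0,0.0025,0.0596],0,1],[[0,0.0025,0.0596],0,1],[[0,0.0025,0.0596],0,1],[[0,0.0025,0.0596],0,1],[[0,0.0025,0.0596],0,1],[[0,0.0025,0.0596],0,1],[[0,0.0025,0.0596],0,1]]'

```text
time: 10.62
tool_pos: [0.4869, 0.3541, 0.0717]
ee_rot: [3.141, -0.0, 1.525]
wrist_force: [1.1, 0.0, 0.9]
width: 0.0142
finger_force: 30.0
```

Request:
carry_out --steps '[[[0,0,-0.04],0,1],[[0,0,-0.09],0,1],[[0,0,-0.14],0,1],[[0,0,-0.19],0,1],[[-0.05,0.01,-0.19],0,1],[[-0.11,0.02,-0.19],0,1],[[-0.17,0.03,-0.19],0,1],[[-0.23,0.045,-0.19],0,1],[[-0.29,0.055,-0.19],0,1],[[-0.35,0.07,-0.19],0,1]]'

```text
time: 11.88
tool_pos: [0.54, -0.0005, 0.2605]
ee_rot: [-3.14, -0.0, 1.526]
wrist_force: [1.4, 0.2, -2.9]
width: 0.0145
finger_force: 30.0
```

```bash
python3 g.py .6035 -.184 .18 87.4
```

```text
shift [-0.1805  0.0719  0.0803] turn 0.0 q [-0.11  0.06  1.29  0.    1.79 -0.06] 11.875
```

Request:
carry_out --steps '[[[-0.05,0.02,0],0,1],[[-0.1,0.04,0],0,1],[[-0.15,0.06,0],0,1],[[-0.18,0.072,0],0,1],[[-0.18,0.072,0.04],0,1],[[-0.18,0.072,0.08],0,1],[[-0.18,0.072,0.1],0,1],[[-0.18,0.072,0.1],0,1],[[-0.18,0.072,0.1],0,1]]'

```text
time: 13.0
tool_pos: [0.6047, -0.1819, 0.1622]
ee_rot: [3.141, 0.0, 1.525]
wrist_force: [0.0, -0.1, -2.2]
width: 0.0139
finger_force: 30.0
```

```bash
python3 cmp.py .066 .605,-.1183 .5995,-.25; python3 g.py .6035 -.184 .0867 87.4
```

```text
tcp [ 0.6047 -0.1819  0.1622] [ 0.  -0.1 -2.2]
ref [ 0.609  -0.1161] 34
ref [ 0.6036 -0.2478] 34
held [ 0.6058 -0.1774] 244 off [0.0011 0.0045]
shift [-0.0019 -0.0016  0.0762] turn 0.0 q [-0.38  0.28  1.23 -0.    1.63 -0.34] 13.05
```

```bash
python3 held.py
python3 - <<'E'
from h import *
from bench import robot
s=robot.snapshot("scene");a=[int(v) for v in proj(s,[.605,-.182,.1])];print(a)
i=s["image"][a[1]-80:a[1]+50,a[0]-70:a[0]+70,::-1];cv2.imwrite("pics/s2.png",cv2.resize(i,None,fx=4,fy=4,interpolation=cv2.INTER_CUBIC))
E
```

```text
tcp [ 0.6051 -0.1821  0.1629] [-0.1 -0.6 -2.4] 0.0141099545650453 29.990292191505432 zrange [0.046 0.541 0.555]
-0.12 362 off [ 0.0015 -0.0002] r 0.0327
-0.08 59 off [0.0023 0.0045] r 0.022
-0.06 115 off [0.0027 0.0042] r 0.0217
-0.04 122 off [0.0005 0.0042] r 0.0239
-0.02 33 off [0.0001 0.0045] r 0.0249
minz 0.03294500647911571
[278, 254]
```

View pics/s2.png

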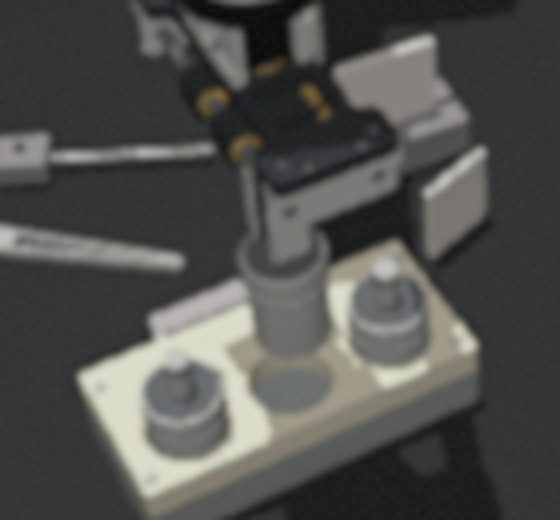

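The view shows the held beaker above the free socket. The socket mouth is at crop (291,385), i.e. full-image (280.7,270.2), and the neighbours at (183,405) and (387,315) are undisturbed. I'll cross-check the offset using like-for-like lid fits.

Run:
```python
from h import *
from bench import robot
from scipy.optimize import least_squares
s=robot.snapshot("scene");w=cloud(s).reshape(-1,3);tp=robot.get_obs()["tool_pos"]
print("tcp",tp,"socket scene",ray(s,280.75,270.25,.05).round(4))
def lid(x,y,zt,r=.0245):
    for _ in range(4):
        q=w[(np.hypot(w[:,0]-x,w[:,1]-y)<.03)&(w[:,2]>zt-.010)&(w[:,2]<zt-.003)]
        q=q[np.hypot(q[:,0]-x,q[:,1]-y)>.019]
        x,y=least_squares(lambda c:np.hypot(q[:,0]-c[0],q[:,1]-c[1])-r,[x,y],loss="soft_l1",f_scale=.001).x
    return np.round([x,y],4),len(q)
print("sa",lid(.609,-.116,.081),"sb",lid(.6036,-.248,.081),"held",lid(.606,-.178,tp[2]-.005))
print("ta",lid(.632,.1477,.115),"tb",lid(.6364,.0817,.115),"T",lid(.627,.213,.115))
t=robot.snapshot("top");w=cloud(t).reshape(-1,3)
p=w[(np.hypot(*(w[:,:2]-tp[:2]).T)<.033)&(w[:,2]>.06)&(w[:,2]<.162)];print(len(p),p.min(0) if len(p) else 0,p.max(0) if len(p) else 0)
print("top T",lid(.624,.21,.114))
```

```text
tcp [ 0.60492173 -0.18203541  0.16280493] socket scene [ 0.6107 -0.1839  0.05  ]
sa (array([ 0.6077, -0.1153]), 46) sb (array([ 0.6019, -0.2474]), 47) held (array([ 0.6052, -0.1777]), 60)
ta (array([0.6318, 0.148 ]), 36) tb (array([0.6357, 0.0815]), 44) T (array([0.6264, 0.214 ]), 40)
48 [ 0.58097643 -0.18016898  0.09269911] [ 0.59781344 -0.16443958  0.15869751]
top T (array([0.6249, 0.211 ]), 29)
```

Request:
carry_out --steps '[[[-0.004,-0.0005,0.01],0,1],[[-0.004,-0.0005,0.03],0,1],[[-0.004,-0.0005,0.04],0,1],[[-0.004,-0.0005,0.045],0,1],[[-0.004,-0.0005,0.05],0,1],[[-0.004,-0.0005,0.055],0,1]]'

```text
time: 14.05
tool_pos: [0.604, -0.186, 0.1067]
ee_rot: [3.141, 0.0, 1.525]
wrist_force: [0.2, -0.0, -1.9]
width: 0.0145
finger_force: 30.0
```

Request:
carry_out --steps '[[[0,0,0.007],0,1],[[0,0,0.014],0,1],[[0,0,0.018],0,1],[[0,0,0.0195],0,1],[[0,0,0.02],0,1]]'

```text
time: 14.68
tool_pos: [0.6037, -0.1858, 0.0869]
ee_rot: [3.141, 0.0, 1.525]
wrist_force: [-1.8, -0.0, 1.1]
width: 0.0145
finger_force: 30.0
```

Request:
carry_out --steps '[[[0,0,0.0],0,-0.2],[[0,0,0.0],0,-0.2],[[0,0,0.0],0,-0.2],[[0,0,-0.03],0,-0.5],[[0,0,-0.08],0,-0.5],[[0,0,-0.12],0,-0.5],[[0,0,-0.12],0,-0.5]]'

```text
time: 15.55
tool_pos: [0.6058, -0.1867, 0.2118]
ee_rot: [3.132, 0.003, 1.525]
wrist_force: [0.0, 0.7, 0.6]
width: 0.0706
finger_force: 0.0
```

```bash
python3 - <<'E'
from h import *
from bench import robot
s=robot.snapshot("scene");w=cloud(s);s2=robot.snapshot("top");w2=cloud(s2)
f=w.reshape(-1,3)
for n,x,y in(("sa",.609,-.1157),("sb",.603,-.2476),("S",.606,-.182)):
    p=f[(np.hypot(f[:,0]-x,f[:,1]-y)<.03)&(f[:,2]<.13)];print(n,np.percentile(p[:,2],[95,99.5]).round(4),p[p[:,2]>.09].mean(0).round(4))
# holder in both views
f=w2.reshape(-1,3);p=f[(np.hypot(f[:,0]-.427,f[:,1]+.015)<.05)&(f[:,2]>.05)&(f[:,2]<.1)]
if len(p)>5: print("top holder",len(p),[np.round(a,2) for a in cv2.minAreaRect((p[:,:2]*1000).astype(np.float32))],np.percentile(p[:,2],[50,95]))
f=w.reshape(-1,3);p=f[(np.hypot(f[:,0]-.43,f[:,1]+.012)<.05)&(f[:,2]>.04)&(f[:,2]<.1)]
print("scene holder",len(p),[np.round(a,2) for a in cv2.minAreaRect((p[:,:2]*1000).astype(np.float32))],np.percentile(p[:,2],[5,50,95]))
# channel/lip in top: points by rack-local x
for n,ww in(("top",w2),("scene",w)):
    f=ww.reshape(-1,3);o=np.array([.6135,.143]);a=np.radians(3.9);R=np.array([[np.cos(a),-np.sin(a)],[np.sin(a),np.cos(a)]])
    l=(f[:,:2]-o)@R; m=(abs(l[:,1])<.08)&(l[:,0]>-.09)&(l[:,0]<-.03)&(f[:,2]>.01)&(f[:,2]<.07)
    for x in np.arange(-.076,-.04,.003):
        k=m&(l[:,0]>=x)&(l[:,0]<x+.003)
        if k.sum()>3:print(n,x.round(3),k.sum(),np.percentile(f[k,2],[10,50,90]).round(3),"y",np.percentile(l[k,1],[1,99]).round(3))
E
python3 g.py .4275 -.0150 .15 83
```

```text
sa [0.106  0.1106] [ 0.6113 -0.1172  0.1031]
sb [0.1061 0.1102] [ 0.6056 -0.2487  0.1037]
S [0.1062 0.11  ] [ 0.6079 -0.1822  0.1035]
top holder 74 [array([427.03, -14.97]), array([68.21,  6.22]), np.float64(83.04)] [0.08775357 0.09015526]
scene holder 180 [array([433.78,   5.48]), array([36.34, 14.87]), np.float64(84.11)] [0.04237772 0.06731068 0.08970513]
top -0.076 5 [0.035 0.044 0.045] y [-0.028  0.022]
top -0.073 15 [0.036 0.042 0.044] y [-0.03   0.028]
top -0.07 10 [0.039 0.042 0.044] y [-0.029  0.027]
top -0.067 38 [0.049 0.053 0.055] y [-0.049  0.051]
top -0.064 38 [0.05  0.052 0.054] y [-0.052  0.051]
top -0.061 32 [0.044 0.047 0.05 ] y [-0.054  0.039]
top -0.058 12 [0.042 0.043 0.044] y [-0.054  0.054]
top -0.055 40 [0.027 0.029 0.043] y [-0.054  0.052]
top -0.052 111 [0.026 0.032 0.048] y [-0.075  0.077]
top -0.049 88 [0.028 0.048 0.051] y [-0.078  0.077]
top -0.046 65 [0.047 0.049 0.051] y [-0.078  0.077]
top -0.043 65 [0.046 0.048 0.051] y [-0.076  0.078]
scene -0.064 21 [0.048 0.052 0.054] y [-0.05   0.058]
scene -0.061 59 [0.045 0.052 0.055] y [-0.049  0.052]
scene -0.058 54 [0.044 0.049 0.053] y [-0.051  0.054]
scene -0.055 31 [0.04  0.045 0.049] y [-0.052  0.043]
scene -0.049 5 [0.046 0.047 0.048] y [-0.072  0.018]
scene -0.046 20 [0.047 0.049 0.05 ] y [-0.077  0.032]
scene -0.043 14 [0.047 0.049 0.052] y [-0.072  0.03 ]
shift [ 0.1627 -0.1837  0.056 ] turn 0.44 q [-0.39  0.27  1.16 -0.    1.71 -0.34] 15.65
```

Request:
carry_out --steps '[[[0.03,-0.03,0],0,0.2],[[0.07,-0.08,0],0.2,0.3],[[0.11,-0.12,0.01],0.44,0.4],[[0.15,-0.17,0.03],0.44,0.4],[[0.163,-0.184,0.05],0.44,0.4],[[0.163,-0.184,0.07],0.44,0.4],[[0.163,-0.184,0.07],0.44,0.4],[[0.163,-0.184,0.07],0.44,0.4]]'

```text
time: 16.65
tool_pos: [0.4271, -0.0148, 0.1359]
ee_rot: [-3.14, 0.0, 1.448]
wrist_force: [-0.4, 0.8, 0.4]
width: 0.0284
finger_force: 0.0
```

```bash
python3 g.py .4275 -.0145 .060 83.1
python3 - <<'E'
from bench import robot
import cv2
s=robot.snapshot("wrist");cv2.imwrite("pics/w2.png",s["image"][:,:,::-1])
E
```

```text
shift [0.0003 0.0004 0.0759] turn -0.01 q [-0.17 -0.17  1.75 -0.    1.56 -0.04] 16.65
```

View pics/w2.png

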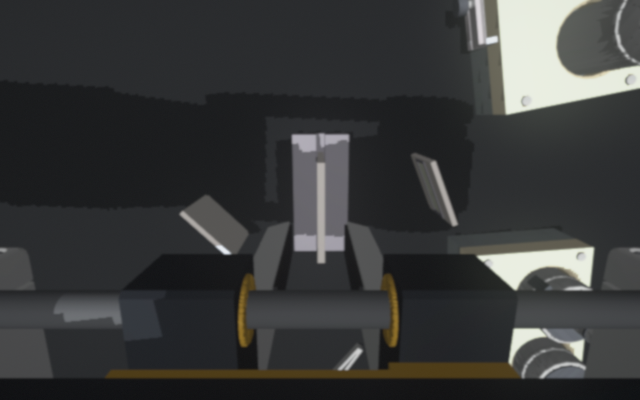

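The holder's top edge runs along u≈320, midway between the fingers and parallel to them. The look-alikes at (215,225) and (437,190) are clear. I'll descend and grip.

Request:
carry_out --steps '[[[0,0.0004,0.03],0,0.4],[[0,0.0004,0.06],0,0.4],[[0,0.0004,0.076],0,0.4],[[0,0.0004,0.076],0,0.4],[[0,0.0004,0.076],0,1],[[0,0.0004,0.076],0,1],[[0,0.0004,0.076],0,1],[[0,0.0004,0.076],0,1],[[0,0.0004,0.076],0,1]]'

```text
time: 17.82
tool_pos: [0.4285, -0.0149, 0.0614]
ee_rot: [3.139, 0.0, 1.449]
wrist_force: [-0.3, -0.3, 5.0]
width: 0.005
finger_force: 30.0
```

Request:
carry_out --steps '[[[0,0,-0.02],0,1],[[0,0,-0.05],0,1],[[0,0,-0.1],0,1],[[0,0,-0.13],0,1],[[0,0,-0.13],0,1]]'

```text
time: 18.45
tool_pos: [0.4289, -0.0149, 0.1924]
ee_rot: [3.137, 0.0, 1.449]
wrist_force: [1.0, 0.1, -0.7]
width: 0.005
finger_force: 30.0
```

```bash
python3 g.py .560 .140 .15 93.9
```

```text
shift [0.1697 0.111  0.0428] turn -1.09 q [-0.17 -0.19  1.66 -0.    1.67 -0.04] 18.45
```

Request:
carry_out --steps '[[[0.04,0.026,0],-0.3,1],[[0.085,0.055,0],-0.6,1],[[0.13,0.085,0],-0.9,1],[[0.17,0.111,0.01],-1.09,1],[[0.17,0.111,0.03],-1.09,1],[[0.17,0.111,0.043],-1.09,1],[[0.17,0.111,0.043],-1.09,1],[[0.17,0.111,0.043],-1.09,1]]'

```text
time: 19.45
tool_pos: [0.5585, 0.14, 0.1478]
ee_rot: [3.141, 0.0, 1.638]
wrist_force: [-0.1, 0.1, -0.4]
width: 0.005
finger_force: 30.0
```

```bash
python3 g.py .560 .140 .11 93.9
python3 - <<'E'
from h import *
from bench import robot
s=robot.snapshot("scene");f=cloud(s).reshape(-1,3);o=robot.get_obs();tp=o["tool_pos"]
a=o["ee_rot"][2]-np.pi/2;R=np.array([[np.cos(a),-np.sin(a)],[np.sin(a),np.cos(a)]])
l=(f[:,:2]-tp[:2])@R
for z in np.arange(.1,.16,.01):
    k=(abs(l[:,0])<.012)&(abs(l[:,1])<.045)&(f[:,2]>z)&(f[:,2]<z+.01)
    if k.sum()>3: print(z.round(2),k.sum(),np.median(l[k,0]).round(4),np.percentile(l[k,1],[1,99]).round(4))
k=(abs(l[:,0])<.012)&(abs(l[:,1])<.045)&(f[:,2]>.08);print("minz",np.percentile(f[k,2],[.5,2]))
w=s;a=[int(v) for v in proj(s,[.56,.14,.08])];print(a)
i=s["image"][a[1]-70:a[1]+50,a[0]-70:a[0]+70,::-1];cv2.imwrite("pics/s3.png",cv2.resize(i,None,fx=4,fy=4,interpolation=cv2.INTER_CUBIC))
E
```

```text
shift [-0.0001  0.0014  0.0378] turn -0.0 q [ 0.15  0.16  1.4  -0.    1.58  0.08] 19.45
0.1 50 0.0037 [-0.0318  0.0366]
0.11 57 0.004 [-0.0319  0.0376]
0.12 69 0.0037 [-0.0321  0.0375]
0.13 59 0.0037 [-0.0334  0.0348]
0.14 51 0.0036 [-0.0325  0.0395]
0.15 46 0.0038 [-0.0331  0.0361]
minz [0.09681612 0.1020187 ]
[379, 196]
```

View pics/s3.png

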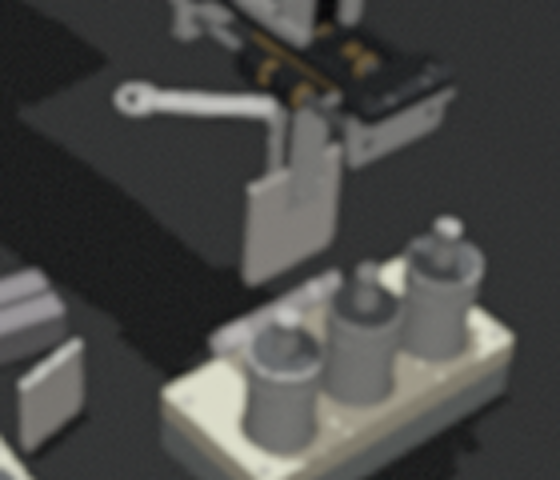

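Request:
carry_out --steps '[[[0,0.002,0.02],0,1],[[0,0.002,0.038],0,1],[[0,0.002,0.044],0,1],[[0,0.002,0.048],0,1],[[0,0.002,0.052],0,1]]'

```text
time: 20.12
tool_pos: [0.561, 0.1407, 0.0958]
ee_rot: [3.14, -0.0, 1.639]
wrist_force: [-0.2, -0.3, -1.4]
width: 0.0049
finger_force: 30.0
```

Request:
carry_out --steps '[[[0,0,0.004],0,1],[[0,0,0.008],0,1],[[0,0,0.011],0,1],[[0,0,0.013],0,1],[[0,0,0.014],0,1]]'

```text
time: 20.75
tool_pos: [0.5605, 0.1406, 0.0814]
ee_rot: [-3.141, 0.0, 1.639]
wrist_force: [0.6, 0.7, 2.8]
width: 0.0044
finger_force: 30.0
```

Near the floor with contact starting (2.8 N). I'll press further in small steps.

Request:
carry_out --steps '[[[0,0,0.001],0,1],[[0,0,0.002],0,1],[[0,0,0.002],0,1],[[0,0,0.002],0,1]]'

```text
time: 21.25
tool_pos: [0.5606, 0.1406, 0.0814]
ee_rot: [3.141, 0.0, 1.639]
wrist_force: [-3.0, -0.1, 6.9]
width: 0.0047
finger_force: 30.0
```

Request:
carry_out --steps '[[[0,0,0.001],0,1],[[0,0,0.002],0,1],[[0,0,0.003],0,1],[[0,0,0.003],0,1],[[0,0,0.003],0,1],[[0,0,0.003],0,1]]'

```text
time: 22.0
tool_pos: [0.5608, 0.1406, 0.0814]
ee_rot: [3.139, 0.0, 1.639]
wrist_force: [-7.6, -1.4, 16.8]
width: 0.0047
finger_force: 30.0
```

Run:
```python
from h import *
from bench import robot
s=robot.snapshot("scene");f=cloud(s).reshape(-1,3);o=robot.get_obs();tp=o["tool_pos"];print(tp,o["wrist_force"],o["finger_force"],o["time"])
a=np.radians(3.9);R=np.array([[np.cos(a),-np.sin(a)],[np.sin(a),np.cos(a)]])
l=(f[:,:2]-tp[:2])@R
k=(abs(l[:,0])<.012)&(abs(l[:,1])<.045)&(f[:,2]>.06)&(f[:,2]<.125)
print(k.sum(),np.percentile(l[k,1],[1,99]),np.percentile(f[k,2],[2,90,97]))
for n,x,y in(("a",.632,.148),("b",.636,.0816),("T",.6268,.214),("sa",.608,-.1155),("sb",.602,-.2475),("S",.605,-.1815)):
    p=f[(np.hypot(f[:,0]-x,f[:,1]-y)<.03)&(f[:,2]<.15)]
    if len(p): zt=np.percentile(p[:,2],98);print(n,zt.round(4),p[p[:,2]>zt-.008].mean(0).round(4))
```

```text
[0.56081714 0.14065245 0.08137077] [-7.14692265 -2.09465316 17.48614283] 30.04843980073929 22.05
282 [-0.03310876  0.03754321] [0.06122832 0.111951   0.12049972]
a 0.142 [0.6334 0.1459 0.1404]
b 0.1423 [0.6385 0.0798 0.1409]
T 0.1418 [0.629  0.2114 0.1405]
sa 0.1097 [ 0.6099 -0.1165  0.108 ]
sb 0.1088 [ 0.6044 -0.2485  0.1074]
S 0.1089 [ 0.6074 -0.1816  0.1071]
```

```bash
python3 -c "
from bench import robot
print(robot.close_job())"
```

```text
the job is handed in; nothing more can be done
None
```

I handed the job in at 22 s: both beakers stand released in their own racks' free sockets, and the label holder is bottomed mid-channel in the tall rack, still gripped and pressed down with about 17 N; no verdict came back.

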